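# Empty the parts scoop and hold it up level

### The arm

A 7-joint arm with a two-finger parallel gripper is mounted at the origin on the work surface. World frame = base frame: x ahead of the robot, y to its left, z up, the work surface at z = 0. Lengths are in m, angles in rad, forces in N, time in s.
With the tool pointing down it reaches from about 0.4 to 0.85 m from the base axis. Payload 10.4 kg.
Tool frame: the origin (TCP) lies midway between the tips of the shut fingers; the grasp point (between the pads) lies 19 mm behind it; y points along the fingers, z is the direction in which the jaws open and shut, and the axes are right-handed (so a half turn about y gives the same grasp; the last joint's range is limited). The gripper opens to 85 mm and grips with 20 to 120 N. Pads are 22 mm wide; open, the fingers measure 114 mm over their backs; the gripper's body (76 mm by 85 mm) begins 54 mm behind the grasp point. The pads swing forward as they close: fully open they stand 13 mm farther back than shut.
Start: joints at [-1.246, 0.332, -0.065, 1.46, 0.022, 1.35, -0.088], TCP at [0.213, 0.588, 0.196] pointing down, gripper open.
Joint ranges: [-2.6, 2.6], [-0.5, 2.12], [-1.47, 1.34], [0.16, 2.42], [-1.27, 4.41], [0.06, 2.06], [-2.6, 2.6]. Speed limits (rad/s): [2.22, 2.22, 2.79, 2.79, 3.14, 3.14, 3.14].

### API

Orientations are given as a unit quaternion [x, y, z, w].
In Python, from plant import env, capture gives the robot as it stands. Calls block until the motion is done:
- env.goto(position, orientation): joint-space move of the TCP to a pose.
- env.movel(position, orientation=None, max_speed=0.15, contact_N=None): straight line of the TCP; orientation=None keeps the orientation; max_speed is the mean speed in m/s. With contact_N (N) it stops when the force on the tool has changed by that much, and returns True; else False.
- env.move_j(angles): joint-space move.
- env.move_gripper(opening, effort=None): opening from 0.0 (shut) to 1.0 (fully open); effort is the grip in N (None keeps the last); returns when the fingers have stopped.
- env.pause(seconds).
- env.ik(position, orientation): joint angles nearest the present ones, or None.
- capture(name): name is "side" or "top"; returns a dict with "frame" (480x640x3 uint8, red, green, blue), "K" (3x3 intrinsics, pixels), "R" (3x3) and "t" (3): a world point X has camera coordinates R X + t. Camera axes: x right, y down, z forward; pixel columns grow to the right and rows downward; lengths in m; the calibration is good to about 2 mm. A picture is of the moment at which its call begins. There is no depth.
A pose or a line that the arm cannot do raises env.IKError and nothing moves.
- env.sign_off(): hands the job in, once; it reports no verdict.
Readings, each from a call of its own:
- env.read_time_s(): time.
- env.read_q(): joint angles.
- env.read_qd(): joint speeds.
- env.read_effort(): joint torques, N m.
- env.read_ee_pos(): TCP position.
- env.read_tcp_rot(): TCP orientation.
- env.read_ft_force(): force on the tool from outside, world axes, zero at the start.
- env.read_torque(): the same for the moment, N m.
- env.read_grip_width(): opening from 0.0 (shut) to 1.0 (fully open).
Only numpy, scipy, OpenCV 4.12 (cv2) and the standard library are available. Lean on these libraries where they do the work, as an engineer would, in place of code of your own. Each camera call takes 0.05 s, during which the arm holds its last target. There are 200 camera calls.

### The job

Pick up the steel parts scoop by its handle with the four hex nuts still in it, tip it over the shallow aluminium tray so that all four nuts end up in the tray, then turn it level again and hold it still in the air, at least 15 cm above the bench, so I can see that it is empty. Finish while holding it like that: do not put it down or let go, and leave the other things on the bench where they are.

Things in the scene. Friction and masses are not known exactly. Their poses are not given: they have to be found in the camera images.
- scoop: Sheet-steel parts scoop, 150 mm long (x), 110 wide (y), walls and floor 3 mm; loose, 0.18 to 0.36 kg. Origin: centre of its underside; z up, x from open front (-x) to back wall. Back 45 mm high; sides slope to 26 mm at the front, where there is no wall, only a 4 mm ramp. Its front faces the robot to within 0.5 rad. The nuts slide out when it is tipped front-down by 35 to 60 degrees.
- scoop_grip (a point): Point inside the scoop's flat black handle, at x 92, y 0, z 77 mm in the scoop's frame (same axes). The handle, 10 mm thick, 50 mm wide (y), rises from the middle of the back wall and leans back (to +x) 0.35 rad from the scoop's z axis. It goes on 30 mm above this point along its length, and is bare for 34 mm below it.
- scoop_lip (a point): Middle of the scoop's open front edge, where things slide out: at x = -75, y = 0, z = 7 mm in the scoop's frame (same axes).
- tray: The shallow open aluminium parts tray, 200 mm (x) by 160 mm (y), 32 mm high, walls 4 mm. Fixed to the bench. Origin: centre of its underside; z up. Empty at the start. It lies on the other side (left or right) of the bench from the scoop.
- nut1_c (a point): Centre of one of the four identical dark steel hex nuts, 24 mm across flats, 13 mm thick, 33 g; loose, lying flat on the scoop's floor at the start; z is its axis.
- nut2_c (a point): Centre of one of the four identical dark steel hex nuts, 24 mm across flats, 13 mm thick, 33 g; loose, lying flat on the scoop's floor at the start; z is its axis.
- nut3_c (a point): Centre of one of the four identical dark steel hex nuts, 24 mm across flats, 13 mm thick, 33 g; loose, lying flat on the scoop's floor at the start; z is its axis.
- nut4_c (a point): Centre of one of the four identical dark steel hex nuts, 24 mm across flats, 13 mm thick, 33 g; loose, lying flat on the scoop's floor at the start; z is its axis.
- tape: Roll of black tape, 76 mm across, 19 mm high, lying flat; bystander, loose. Origin at its underside centre.
- driver: Screwdriver, 180 mm, lying on the bench; bystander, loose. Origin at its underside centre.
- spanner: Wrench, 190 mm, lying on the bench; bystander, loose. Origin at its underside centre.
- bracket: Aluminium angle bracket, 70 x 50 mm, 45 mm high; bystander, loose. Origin at its underside centre.
- solder: Grey plastic spool, 52 mm across, 45 mm high, standing on end; bystander, loose. Origin at its underside centre.
Things that resemble listed ones, but are neither listed nor needed, are in the scene too. Of the things that look like the scoop, the middle-sized one is meant.

How it is judged:
By the outcome, as a careful person would: the job done as asked, in the order asked, and still so for the second after the job is handed in, while the arm keeps its last pose, push and grip.
It also fails if it takes over 58 s, if anything falls off the work surface, if the arm or the gripper's body presses on something with over 40 N, if the wrist force passes 120 N, or if a joint passes its speed limit or range.

## Working session

There is one attempt and no reset: what is moved stays moved. The work goes in short steps, each a Python script; the robot and the scene stay as the last script left them, time stands still between calls to the robot, and variables do not carry over. Pictures are saved under pics/ and viewed, about 8 in all and at most 12, crops included, and the job is handed in when it is done.

```bash
ls; mkdir -p pics; python3 - <<'E'
from plant import env,capture
import cv2,numpy as np
for n in("top","side"):
    c=capture(n);cv2.imwrite(f"pics/{n}0.png",c["frame"][:,:,::-1]);np.savez(f"{n}.npz",**{k:c[k] for k in"KRt"})
    print(n,c["K"].round(1).tolist(),(-c["R"].T@c["t"]).round(3),c["R"].round(3).tolist())
print(env.read_time_s(),env.read_tcp_rot(),env.read_ee_pos())
E
```

```text
pics
top [[478.2, 0.0, 319.0], [0.0, 478.2, 236.8], [0.0, 0.0, 1.0]] [ 0.265 -0.038  1.193] [[0.018, -1.0, -0.015], [-0.984, -0.015, -0.18], [0.179, 0.018, -0.984]]
side [[588.1, 0.0, 314.1], [0.0, 588.1, 249.2], [0.0, 0.0, 1.0]] [-0.197 -0.953  0.923] [[0.812, -0.584, -0.002], [-0.356, -0.492, -0.794], [0.463, 0.646, -0.607]]
0.1 [ 0.69688072 -0.12240945  0.12229919 -0.69600007] [0.21291359 0.58722552 0.19489318]
```

View pics/top0.png

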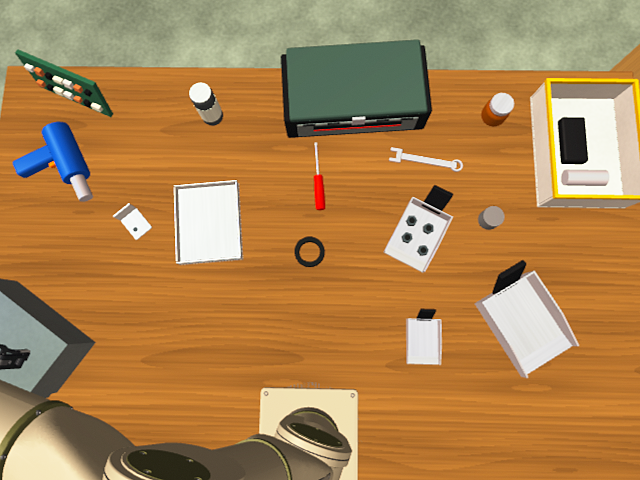

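View pics/side0.png

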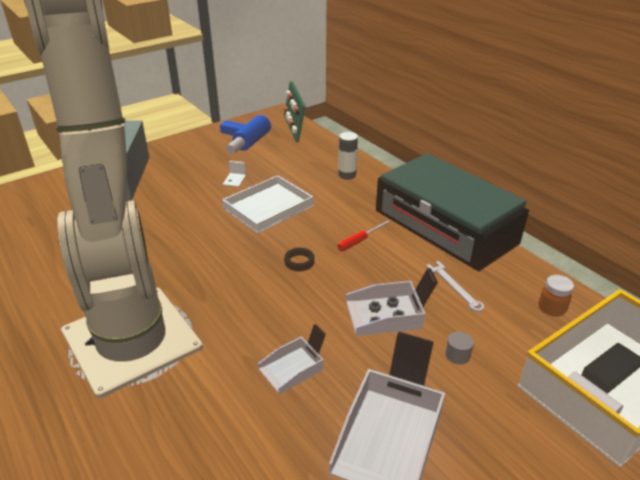

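The top view shows the middle scoop, with the nuts in it, at about (420,235). The tray is at (208,222), the spool at (490,217) and the spanner at (427,160). I'll enlarge the scoop and tray next.

```bash
python3 - <<'E'
import cv2,numpy as np
t=cv2.imread("pics/top0.png");s=cv2.imread("pics/side0.png")
a=cv2.resize(t[180:280,375:475],(400,400),interpolation=cv2.INTER_CUBIC)
b=cv2.resize(s[255:355,340:440],(400,400),interpolation=cv2.INTER_CUBIC)
cv2.imwrite("pics/crop1.png",np.hstack([a,b]))
E
```

```text
(no output)
```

View pics/crop1.png

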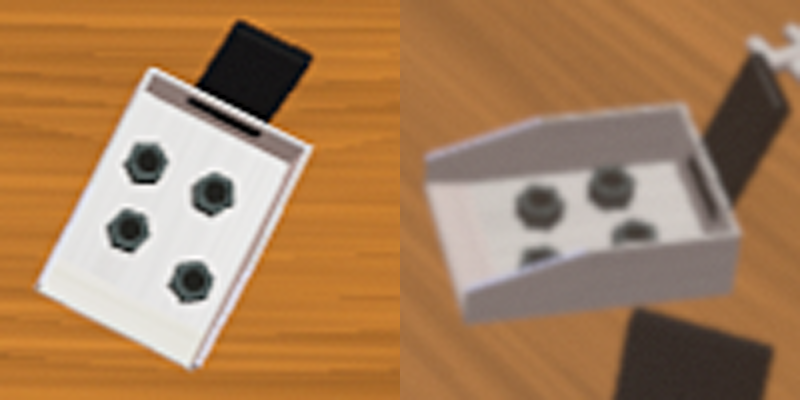

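The crops show the scoop's rim and front corners and the handle top clearly in both views. I'll fit the poses by least squares from these corner pixels.

```bash
cat > h.py <<'E'
import numpy as np
from scipy.optimize import least_squares
from scipy.spatial.transform import Rotation as Ro
C={n:dict(np.load(n+".npz")) for n in("top","side")}
def proj(n,X):
    c=C[n];p=(c["K"]@(c["R"]@np.atleast_2d(X).T+c["t"][:,None])).T;return p[:,:2]/p[:,2:]
def world(p,X):
    X=np.atleast_2d(X)*1e-3;return Ro.from_euler("z",p[2]).apply(X)+[p[0],p[1],0]
def fit(obs,p0):
    f=lambda p:np.concatenate([(proj(n,world(p,X))-u).ravel() for n,X,u in obs])
    r=least_squares(f,p0,loss="soft_l1");return r.x,f(r.x).reshape(-1,2).round(1).tolist()
def ray(n,uv,z):
    c=C[n];d=c["R"].T@np.linalg.solve(c["K"],[*uv,1]);o=-c["R"].T@c["t"];return o+d*(z-o[2])/d[2]
E
python3 - <<'E'
from h import *
T=lambda u,v:(u/4+375-.4,v/4+180-.4)
S=lambda u,v:((u-400)/4+340-.4,v/4+255-.4)
h=(102.3,105.2)
o=[("top",[75,55,45],T(149,68)),("top",[75,-55,45],T(313,149)),("top",[-75,55,4],T(37,290)),("top",[-75,-55,26],T(197,370)),
("side",[75,55,45],S(686,104)),("side",[75,-55,45],S(741,236)),("side",[-75,55,26],S(427,156)),("side",[-75,-55,26],S(464,292)),("side",[-75,-55,0],S(467,323)),("side",[75,-55,0],S(731,293))]
p,r=fit(o,[.5,-.2,-.45]);print("scoop",p.round(4),r)
print("handle top proj",proj("top",world(p,[[107,25,103.5],[107,-25,103.5],[97.6,25,107],[97.6,-25,107]])).round(1).tolist(),"obs",T(238,19),T(314,57))
print("grip",world(p,[92,0,77]),"lip",world(p,[-75,0,7]))
o=[("top",[100,80,32],(174,183)),("top",[100,-80,32],(238,180.5)),("top",[-100,-80,32],(243,260)),("top",[-100,80,32],(176,264)),
("side",[-100,80,32],(224,203)),("side",[100,80,32],(278,178)),("side",[100,-80,32],(312.5,199)),("side",[-100,-80,32],(260,221))]
p,r=fit(o,[.5,.2,0]);print("tray",p.round(4),r)
for n,uv,z in[("solder",(491,215),.045),("spanner",(395,157),.005),("tape",(310,251),.01),("box",(290,136),.0),("spray",(215,122),.0),("driver",(320,205),.01)]:print(n,ray("top",uv,z).round(3))
from plant import env
print(Ro.from_quat(env.read_tcp_rot()).as_matrix().round(2).tolist())
E
```

```text
scoop [ 0.4889 -0.2607 -0.4718] [[0.4, -0.8], [-0.2, -0.8], [-0.9, -0.8], [0.5, -1.3], [-0.8, 0.3], [-0.2, 0.2], [-0.5, 0.2], [0.2, 0.2], [-1.0, 1.0], [-0.0, 0.9]]
handle top proj [[434.1, 183.4], [453.4, 192.9], [432.7, 186.3], [452.1, 196.0]] obs (434.1, 184.35) (453.1, 193.85)
grip [[ 0.57084341 -0.3025117   0.077     ]] lip [[ 0.42208858 -0.22661044  0.007     ]]
tray [0.5118 0.2597 0.0982] [[1.2, 2.3], [0.2, -0.4], [-0.7, -1.7], [1.3, -0.4], [-2.1, -2.8], [-0.2, -1.9], [0.7, -1.3], [-3.7, 3.8]]
solder [ 0.535 -0.437  0.045]
spanner [ 0.695 -0.21   0.005]
tape [0.444 0.005 0.01 ]
box [0.752 0.065 0.   ]
spray [0.789 0.266 0.   ]
driver [ 0.563 -0.018  0.01 ]
[[0.94, -0.0, 0.34], [-0.34, -0.0, 0.94], [0.0, -1.0, -0.0]]
```

The scoop fit residuals are within about 1 px and the handle agrees. The tray is good to roughly 5 mm, which is enough here. Next I plan the poses and check IK for both wrist choices.

```bash
cat >> h.py <<'E'
P=[.4889,-.2607,-.4718]; TR=[.512,.260,.098]
L=np.array([np.sin(.35),0,np.cos(.35)]);N=np.array([np.cos(.35),0,-np.sin(.35)])
G=np.array([.092,0,.077]);LIP=np.array([-.075,0,.007])
def tcp(ref,at,yaw,tilt=0,s=1,back=0):
    """TCP pose that puts scoop-frame point ref at world 'at'; tilt = front-down; back = offset up the handle"""
    R=Ro.from_euler("z",yaw)*Ro.from_euler("y",-tilt)
    y=-L;z=s*N;M=np.c_[np.cross(y,z),y,z]
    return np.array(at)+R.apply(G-.019*L+back*L-ref), (R*Ro.from_matrix(M)).as_quat()
O=np.zeros(3); LT=world(TR,[35,0,0])[0]+[0,0,.052]
E
python3 - <<'E'
from h import *
from plant import env
for s in(1,-1):
  for n,a in[("pre",(O,[P[0],P[1],0],P[2],0,s,.1)),("grasp",(O,[P[0],P[1],0],P[2],0,s)),("lift",(O,[P[0],P[1],.2],P[2],0,s)),("mid",(O,[.5,0,.2],-.2,0,s)),("tray",(LIP,LT+[0,0,.14],.1,0,s)),("tip30",(LIP,LT+[0,0,.03],.1,.5,s)),("tip57",(LIP,LT,.1,1.0,s)),("hold",(O,[.45,.02,.23],0,0,s))]:
    p=tcp(*a);q=env.ik(*p);print(s,n,p[0].round(3),None if q is None else np.round(q,2))
E
```

```text
1 pre [ 0.596 -0.315  0.153] [ 0.02  0.94  0.94  0.96 -0.62  1.85  0.28]
1 grasp [ 0.565 -0.3    0.059] [-0.06  0.94  0.92  1.2  -0.61  1.65  0.33]
1 lift [ 0.565 -0.3    0.259] [-0.01  0.83  0.98  0.93 -0.57  1.99  0.28]
1 mid [ 0.584 -0.017  0.259] [-0.39  0.58  0.65  1.15 -0.34  1.87 -0.01]
1 tray [0.707 0.279 0.244] None
1 tip30 [0.662 0.275 0.205] [-0.76  0.43  0.38  1.36 -0.11  1.24 -0.29]
1 tip57 [0.589 0.268 0.215] [-0.85 -0.05  0.15  2.02  0.57  0.7  -0.96]
1 hold [0.535 0.02  0.289] [-0.5   0.44  0.59  1.25 -0.22  1.87  0.06]
-1 pre [ 0.596 -0.315  0.153] None
-1 grasp [ 0.565 -0.3    0.059] [ 1.05  1.2  -1.41  1.12  0.99  1.9   2.59]
-1 lift [ 0.565 -0.3    0.259] None
-1 mid [ 0.584 -0.017  0.259] [ 0.62  0.81 -1.25  1.07  0.56  1.99  2.51]
-1 tray [0.707 0.279 0.244] None
-1 tip30 [0.662 0.275 0.205] [ 0.26  0.73 -1.25  1.3   0.79  1.47  2.35]
-1 tip57 [0.589 0.268 0.215] [-0.79 -0.04  0.09  2.01  0.57  0.7   2.19]
-1 hold [0.535 0.02  0.289] [ 0.65  0.77 -1.4   1.18  0.58  2.04  2.56]
```

```bash
python3 - <<'E'
from h import *
from plant import env
for yaw in(.1,-.2,-.45):
  for off in(0,20,35):
    r=[]
    for tilt in(0,.1,.2,.3,.4,.5):
      at=world(TR,[off,0,0])[0]+[0,0,.052+.12*(1-tilt)]
      q=env.ik(*tcp(LIP,at,yaw,tilt));r.append(q is not None)
    print(yaw,off,r)
E
```

```text
0.1 0 [True, True, True, True, True, True]
0.1 20 [False, True, True, True, True, True]
0.1 35 [False, True, True, True, True, True]
-0.2 0 [True, True, True, True, True, True]
-0.2 20 [True, True, True, True, True, True]
-0.2 35 [True, True, True, True, True, True]
-0.45 0 [True, True, True, True, True, True]
-0.45 20 [True, True, True, True, True, True]
-0.45 35 [True, True, True, True, True, True]
```

```bash
python3 - <<'E'
from h import *
from plant import env,capture
import cv2
b=[P[0],P[1],0]
env.move_gripper(.7,120)
env.goto(*tcp(O,b,P[2],back=.1))
print(env.read_ee_pos(),env.read_time_s())
print(env.movel(*tcp(O,b,P[2]),max_speed=.06,contact_N=8))
s=capture("side")["frame"];t=capture("top")["frame"]
env.move_gripper(0,120)
print(env.read_ee_pos(),tcp(O,b,P[2])[0],env.read_grip_width(),env.read_ft_force(),env.read_time_s())
s2=capture("side")["frame"]
f=lambda a:cv2.resize(a,(400,400),interpolation=cv2.INTER_CUBIC)
cv2.imwrite("pics/grasp.png",np.hstack([f(s[200:360,320:480]),f(s2[200:360,320:480])])[:,:,::-1])
E
```

```text
[ 0.59609258 -0.31433659  0.1531135 ] 3.95
False
[ 0.56523042 -0.29965152  0.05932516] [ 0.56504585 -0.29955208  0.05915192] 0.07758342933140577 [ 1.22818253 -0.45250753  1.81307828] 6.4
```

View pics/grasp.png

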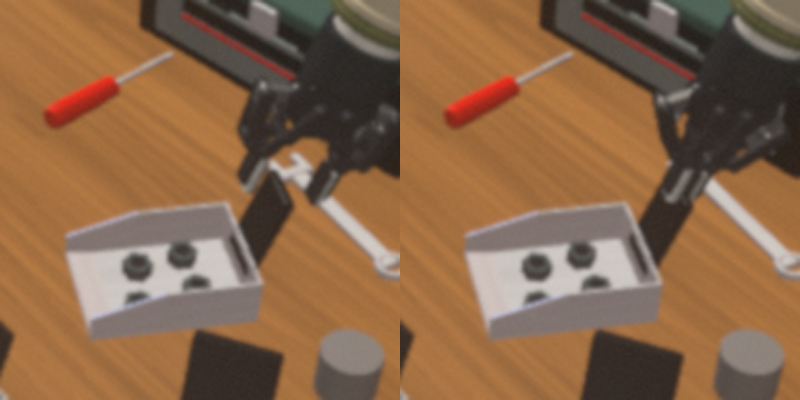

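The fingers are on the handle, but they look high. I'll compare with the projected TCP before lifting.

```bash
python3 - <<'E'
from h import *
from plant import env
p=env.read_ee_pos()
f=lambda X:((proj("side",X)-[320,200])*2.5+[400,0]).round().tolist()
print("tcp",f(p),"grip",f(world(P,[92,0,77])),"top",f(world(P,[[102,25,105],[102,-25,105]])),"base",f(world(P,[[80,25,45],[80,-25,45]])))
print(Ro.from_quat(env.read_tcp_rot()).as_matrix().round(3).tolist(),Ro.from_quat(tcp(O,[0,0,0],P[2])[1]).as_matrix().round(3).tolist())
E
```

```text
tcp [[656.0, 229.0]] grip [[666.0, 213.0]] top [[672.0, 169.0], [689.0, 206.0]] base [[640.0, 223.0], [657.0, 260.0]]
[[-0.454, -0.305, 0.837], [-0.891, 0.156, -0.427], [0.0, -0.94, -0.342]] [[-0.454, -0.305, 0.837], [-0.891, 0.156, -0.427], [0.0, -0.939, -0.343]]
```

```bash
python3 - <<'E'
import cv2,numpy as np
from plant import capture
f=lambda a:cv2.resize((np.clip(a/255.,0,1)**.45*255).astype("uint8"),(400,400),interpolation=cv2.INTER_CUBIC)
s=capture("side")["frame"];t=capture("top")["frame"]
cv2.imwrite("pics/g2.png",np.hstack([f(s[230:310,390:470]),f(t[150:250,385:485])])[:,:,::-1])
E
```

```text
(no output)
```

View pics/g2.png

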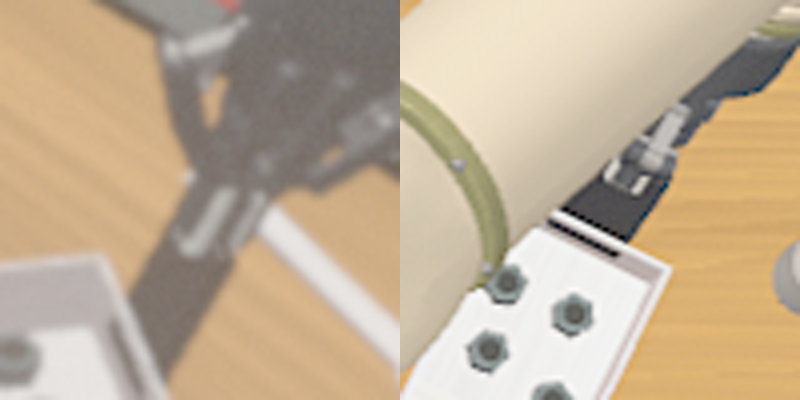

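```bash
python3 - <<'E'
from h import *
from plant import env
from plant import capture
c=capture("side");print(np.abs(c["R"]-C["side"]["R"]).max(),np.abs(c["t"]-C["side"]["t"]).max())
print("init",proj("top",[.213,.587,.195]),proj("top",[.213,.587,.265]))
p=env.read_ee_pos();M=Ro.from_quat(env.read_tcp_rot()).as_matrix()
for b in(0,.019,.04,.06):
  for o in(-.006,-.016):print(b,o,"side",proj("side",p-M[:,1]*b+M[:,2]*o).round(1),"top",proj("top",p-M[:,1]*b+M[:,2]*o).round(1))
E
python3 - <<'E'
import cv2,numpy as np
t=cv2.imread("pics/top0.png")[330:380,0:60]
cv2.imwrite("pics/i.png",cv2.resize((np.power(t/255.,.5)*255).astype("uint8"),(600,500),interpolation=cv2.INTER_CUBIC))
E
```

```text
0.0 0.0
init [[ 21.96515571 344.19763461]] [[ -0.93980262 345.70675201]]
0 -0.006 side [[420.2 291. ]] top [[434.7 202.5]]
0 -0.016 side [[416.2 290.3]] top [[433.4 205.5]]
0.019 -0.006 side [[423.9 284.6]] top [[437.6 198.3]]
0.019 -0.016 side [[420.  283.9]] top [[436.2 201.3]]
0.04 -0.006 side [[428.2 277.4]] top [[440.8 193.5]]
0.04 -0.016 side [[424.1 276.6]] top [[439.4 196.5]]
0.06 -0.006 side [[432.2 270.4]] top [[444.  188.8]]
0.06 -0.016 side [[428.2 269.6]] top [[442.6 191.8]]
```

View pics/i.png

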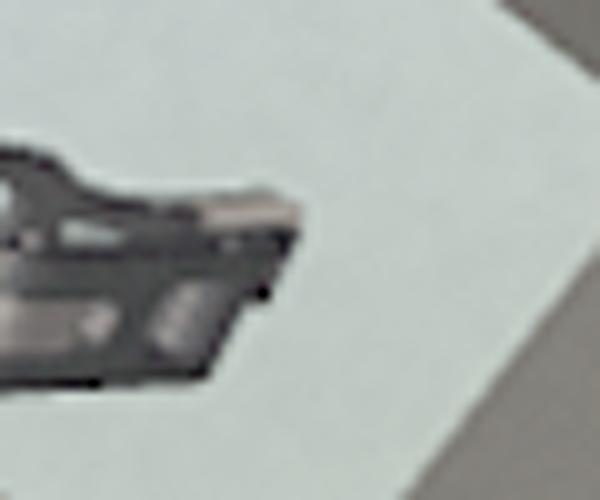

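The tips appear about 35–38 mm behind the reported TCP, in both views and also at the start pose. The pads therefore hold only the top 12 mm or so of the handle. I'll open, go deeper along the handle with a contact guard, and regrasp.

```bash
python3 - <<'E'
from h import *
from plant import env,capture
import cv2
b=[P[0],P[1],0]
env.move_gripper(.5,120)
print(env.movel(*tcp(O,b,P[2],back=-.028),max_speed=.03,contact_N=5))
print("depth",env.read_ee_pos()-tcp(O,b,P[2])[0],env.read_ft_force())
s=capture("side")["frame"]
env.move_gripper(0,120)
print(env.read_grip_width(),env.read_ft_force(),env.read_time_s())
s2=capture("side")["frame"]
f=lambda a:cv2.resize((np.clip(a/255.,0,1)**.45*255).astype("uint8"),(400,400),interpolation=cv2.INTER_CUBIC)
cv2.imwrite("pics/g3.png",np.hstack([f(s[230:310,390:470]),f(s2[230:310,390:470])])[:,:,::-1])
E
```

```text
False
depth [-0.00842306  0.0042739  -0.02612871] [-0.20162661 -0.00073093 -0.4304047 ]
0.09776092952028352 [-0.01274489 -0.78469692  1.60251844] 8.575
```

View pics/g3.png

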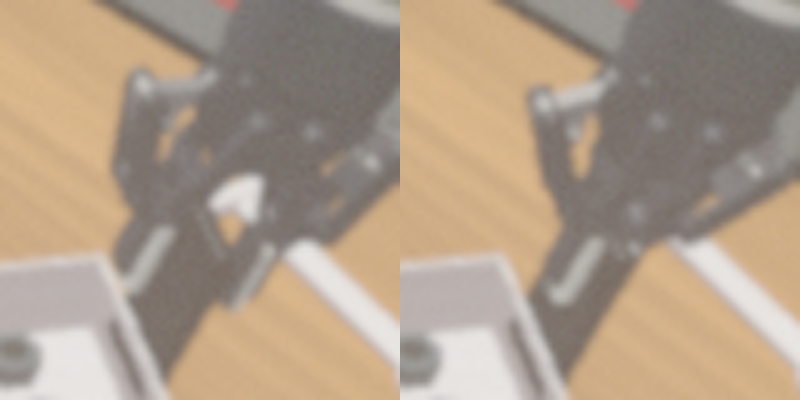

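The pads now sit well down the handle. Lift next, then check the weight and look.

```bash
python3 - <<'E'
from h import *
from plant import env,capture
import cv2
B=-.028
LT=world(TR,[30,-8,0])[0]
for n,a in[("lift",(O,[P[0],P[1],.2],P[2])),("mid",(O,[.48,0,.2],-.2)),("over",(LIP,LT+[0,0,.18],-.2))]+[("t",(LIP,LT+[0,0,.055],-.2,t)) for t in(.2,.4,.6,.8,1.)]+[("hold",(O,[.45,.0,.23],-.2))]:
    print(n,env.ik(*tcp(*a,back=B)) is not None)
env.movel(*tcp(O,[P[0],P[1],.03],P[2],back=B),max_speed=.05)
env.pause(.3);print(env.read_ft_force(),env.read_torque(),env.read_grip_width())
env.movel(*tcp(O,[P[0],P[1],.2],P[2],back=B),max_speed=.12)
env.pause(.3);print(env.read_ft_force(),env.read_torque(),env.read_grip_width(),env.read_time_s())
s=capture("side")["frame"]
cv2.imwrite("pics/lift.png",cv2.resize(s[120:380,260:520],(560,560))[:,:,::-1])
print("corners",((proj("side",world(P,[[75,55,45],[75,-55,45],[-75,55,26],[-75,-55,26],[-75,-55,0],[75,-55,0]])+[0,0,.2])-[260,120])*560/260).round().tolist())
E
```

```text
lift True
mid True
over True
t True
t True
t True
t True
t True
hold True
[ 0.70599747  0.28483543 -2.97427952] [-0.39963073 -0.75227388 -0.00714275] 0.10111617724349971
[-0.25595848  0.18967347 -3.4180812 ] [-0.41925592 -0.82838929 -0.008745  ] 0.09939886699811137 11.5417
corners [[344.0, 189.0], [379.0, 256.0], [191.0, 219.0], [215.0, 288.0], [214.0, 311.0], [373.0, 295.0]]
```

View pics/lift.png

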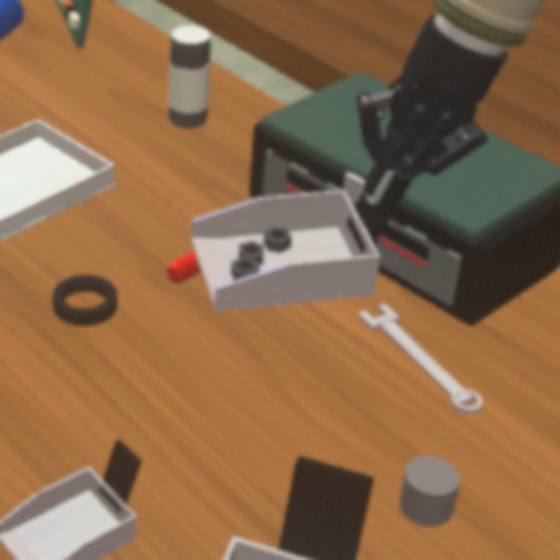

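The scoop hangs as predicted, with corners within a couple of px. Three nuts are visible and have slid a little. I'll check the fourth from the top, and whether a slight front-up tilt is reachable for the carry.

```bash
python3 - <<'E'
from h import *
from plant import env,capture
import cv2
B=-.028;LT=world(TR,[30,-8,0])[0]
for t in(-.06,-.12,-.2):
    print(t,[env.ik(*tcp(*a,t,back=B)) is not None for a in[(O,[P[0],P[1],.2],P[2]),(O,[.48,0,.2],-.2),(LIP,LT+[0,0,.18],-.2),(LIP,LT+[0,0,.14],-.3),(LIP,LT+[-.03,0,.16],-.3)]])
u=proj("top",world(P,[0,0,20])+[0,0,.2])[0].astype(int);print(u,env.read_time_s())
t=capture("top")["frame"][u[1]-70:u[1]+70,u[0]-70:u[0]+70]
cv2.imwrite("pics/t9.png",cv2.resize(t,(420,420))[:,:,::-1])
E
```

```text
-0.06 [True, True, True, True, True]
-0.12 [True, True, False, True, True]
-0.2 [False, True, False, True, True]
[435 216] 11.5917
```

View pics/t9.png

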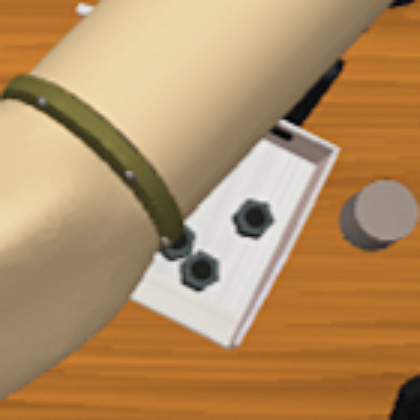

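```bash
python3 - <<'E'
from h import *
inv=lambda X:(Ro.from_euler("z",-P[2]).apply(X-[P[0],P[1],0])*1000).round()[:2]
for u in[(277,238),(250,253),(245,267)]:print("side",inv(ray("side",(u[0]*260/560+260,u[1]*260/560+120),.216)))
for u in[(252,217),(180,242),(200,270)]:print("top",inv(ray("top",(u[0]/3+365,u[1]/3+146),.216)))
for u in[(140,160),(213,192),(129,230),(191,281)]:print("orig",inv(ray("top",(u[0]/4+375,u[1]/4+180),.016)))
E
```

```text
side [ 3. 25.]
side [-28.   6.]
side [-38. -15.]
top [ 11. -28.]
top [-28.   9.]
top [-39. -12.]
orig [25. 31.]
orig [ 28. -18.]
orig [-18.  18.]
orig [-29. -30.]
```

All four nuts are still inside, about 20 mm further forward. I'll tilt the front up slightly for the carry, go slowly, then tip over the tray.

```bash
python3 - <<'E'
from h import *
from plant import env,capture
import cv2
B=-.028;LT=world(TR,[30,-8,0])[0];Y=-.3
tip=[(LIP,LT+[0,0,z],Y,t) for t,z in((0,.13),(.1,.06),(.25,.055),(.4,.055),(.55,.055),(.7,.055),(.85,.055),(1.,.055))]
print([env.ik(*tcp(*a,back=B)) is not None for a in tip])
def go(a,v):
    env.movel(*tcp(*a,back=B),max_speed=v)
go((O,[P[0],P[1],.2],P[2],-.11),.04)
go((O,[.47,0,.2],-.3,-.2),.1)
go((LIP,LT+[-.03,0,.18],Y,-.2),.1)
env.pause(.2);print(env.read_ft_force(),env.read_grip_width(),env.read_time_s())
f=lambda a:cv2.resize(a,(400,400))
a=capture("side")["frame"][60:260,200:400];b=capture("top")["frame"][120:320,130:330]
cv2.imwrite("pics/over.png",np.hstack([f(a),f(b)])[:,:,::-1])
E
```

```text
[True, True, True, True, True, True, True, True]
[-0.07956899 -0.49360261 -2.89671527] 0.10148737398092457 17.875
```

View pics/over.png

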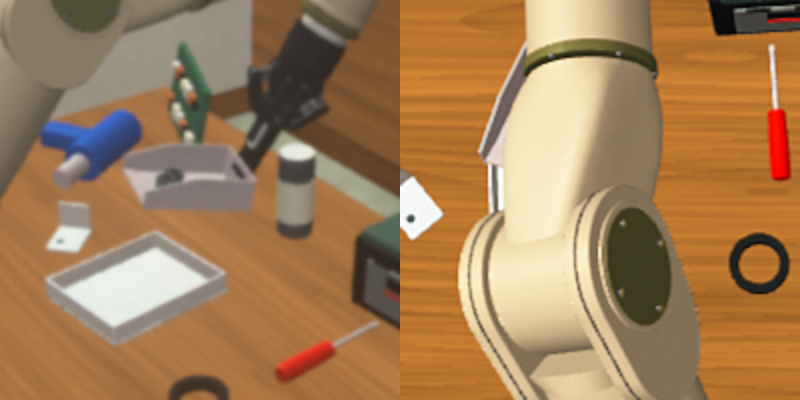

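The side view shows the scoop front-up just above the tray, and no stray nuts on the bench. Tip now.

```bash
python3 - <<'E'
from h import *
from plant import env,capture
import cv2
B=-.028;LT=world(TR,[30,-8,0])[0];Y=-.3
def go(a,v): env.movel(*tcp(*a,back=B),max_speed=v)
for t,z,v in((0,.13,.08),(.1,.06,.08),(.25,.055,.06),(.4,.055,.06),(.55,.055,.08),(.7,.055,.08),(.85,.055,.08),(1.,.055,.08)):
    go((LIP,LT+[0,0,z],Y,t),v)
env.pause(1.);print(env.read_ft_force(),env.read_grip_width(),env.read_time_s())
f=lambda a:cv2.resize(a,(400,400))
a=capture("side")["frame"][60:260,200:400]
go((LIP,LT+[0,0,.12],Y,1.),.1)
go((LIP,LT+[0,0,.2],Y,.5),.12)
go((LIP,LT+[-.05,-.02,.23],Y,.0),.12)
go((O,[.46,-.08,.24],-.3,0),.12)
env.pause(.5);print(env.read_ft_force(),env.read_grip_width(),env.read_time_s())
b=capture("side")["frame"];t=capture("top")["frame"]
cv2.imwrite("pics/tip.png",np.hstack([f(a),f(b[60:260,200:400])])[:,:,::-1])
cv2.imwrite("pics/ends.png",b[:,:,::-1]);cv2.imwrite("pics/endt.png",t[:,:,::-1])
E
```

```text
[ 0.76623426  1.02556581 -2.28227152] 0.09937064227528038 23.1167
[ 0.73458691 -0.47855739 -2.07788927] 0.10301355799038378 29.0417
```

View pics/tip.png

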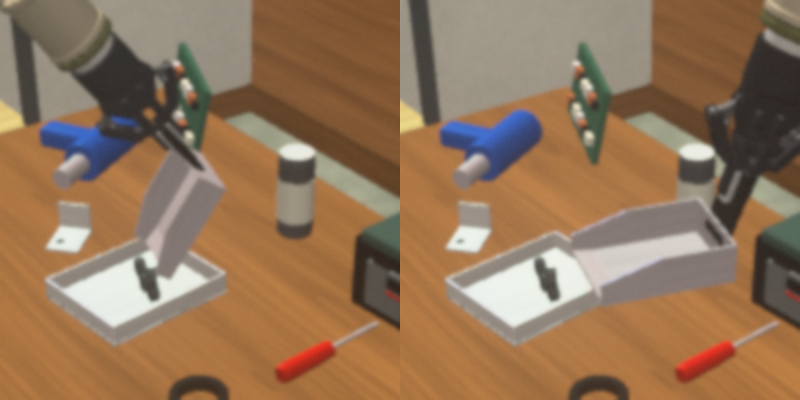

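The force fell by about 1.3 N, which matches four nuts, and the scoop looks empty. I'll confirm the count and the scoop's height and levelness.

```bash
python3 - <<'E'
from h import *
from plant import env
import cv2
s=cv2.imread("pics/ends.png");t=cv2.imread("pics/endt.png")
f=lambda a:cv2.resize(a,(400,400),interpolation=cv2.INTER_CUBIC)
cv2.imwrite("pics/fin.png",np.vstack([np.hstack([cv2.resize(s,(400,300)),cv2.resize(t,(400,300))]),np.hstack([cv2.resize(s[170:245,220:320],(400,300),interpolation=cv2.INTER_CUBIC),cv2.resize(t[170:275,160:300],(400,300),interpolation=cv2.INTER_CUBIC)])]))
u=np.array([.46,-.08,.24]);pts=Ro.from_euler("z",-.3).apply(np.array([[75,55,45],[75,-55,45],[-75,55,26],[-75,-55,26],[-75,-55,0],[75,-55,0]])*.001)+u
print(((proj("side",pts)-[200,60])*2+[400,0]).round().tolist(),env.read_qd().__abs__().max())
E
```

```text
[[699.0, 197.0], [737.0, 245.0], [571.0, 234.0], [601.0, 286.0], [601.0, 307.0], [735.0, 282.0]] 0.0018798134614009083
```

View pics/fin.png

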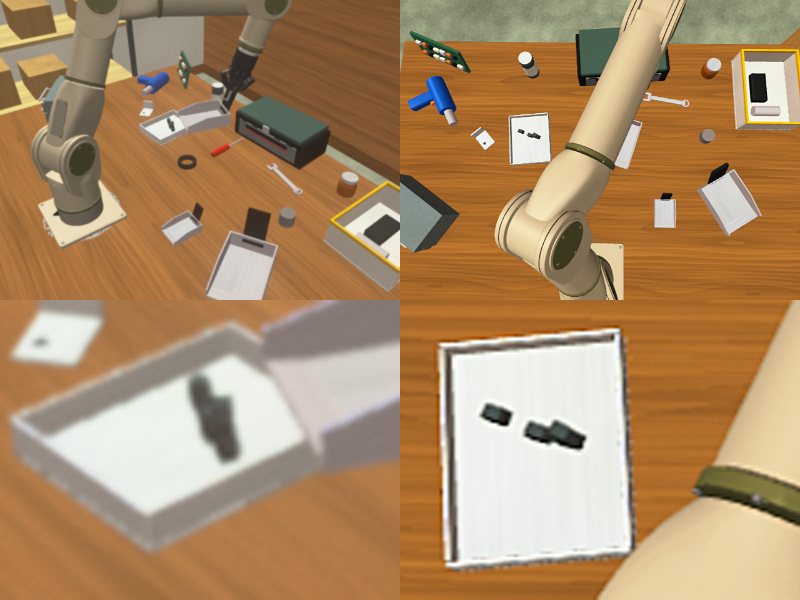

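```bash
python3 - <<'E'
import cv2,numpy as np
t=cv2.imread("pics/endt.png");s=cv2.imread("pics/ends.png")
r=lambda a,w,h:cv2.resize(a,(w,h),interpolation=cv2.INTER_CUBIC)
g=lambda a:(np.power(a/255.,.5)*255).astype("uint8")
cv2.imwrite("pics/z.png",np.vstack([np.hstack([r(g(t[198:233,185:232]),400,300),r(g(s[183:218,250:297]),400,300)]),np.hstack([r(t[180:285,320:460],400,300),r(s[150:225,280:380],400,300)])]))
m=(t[195:240,180:236].max(2)<110);print("dark px",m.sum(),cv2.connectedComponentsWithStats(m.astype("uint8"))[2].tolist())
E
```

```text
dark px 167 [[0, 0, 56, 45, 2353], [9, 12, 10, 7, 48], [24, 18, 21, 9, 119]]
```

View pics/z.png

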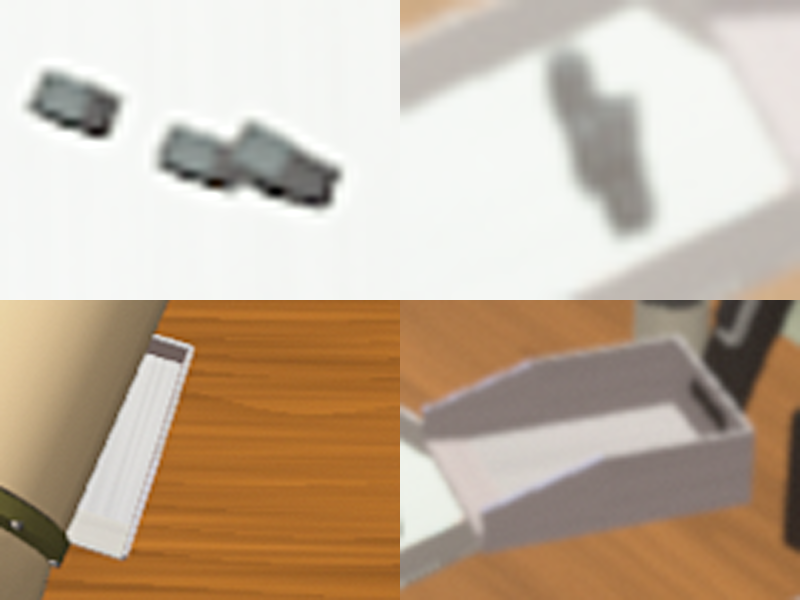

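Images show at least three nuts for certain. The right-hand blob is about 10 mm longer than a single nut, so it is probably two touching. I've used up my picture views, so I'll check by numbers. I'll turn the scoop's open front toward the side camera, count dark pixels inside it, average the force, and match nut area in the tray.

```bash
python3 - <<'E'
from h import *
from plant import env,capture
import cv2
B=-.028
for y,pos in((.7,[.42,-.12,.24]),(.5,[.45,-.12,.24]),(.3,[.45,-.12,.24]),(.1,[.45,-.12,.24])):
    p=tcp(O,pos,y,back=B)
    if env.ik(*p) is None: continue
    try: env.movel(*p,max_speed=.1)
    except env.IKError as e: print(e);continue
    break
print(y,pos,env.read_time_s())
F=[]
for _ in range(10): env.pause(.1);F.append(env.read_ft_force())
print("F",np.mean(F,0).round(2),np.std(F,0).round(2),env.read_grip_width())
fl=np.array([[-66,-50,5],[-66,50,5],[70,50,5],[70,-50,5]])*.001
for n in("side","top"):
    im=capture(n)["frame"];cv2.imwrite(f"pics/last_{n}.png",im[:,:,::-1])
    m=np.zeros(im.shape[:2],"uint8");cv2.fillPoly(m,[proj(n,Ro.from_euler("z",y).apply(fl)+pos).round().astype(int)],1)
    g=im.max(2);print(n,"floor px",m.sum(),"dark<110",((g<110)&(m>0)).sum(),"percentiles",np.percentile(g[m>0],[0,5,50,95]))
    m2=np.zeros_like(m);cv2.fillPoly(m2,[proj(n,world(TR,[[-88,-68,4],[-88,68,4],[88,68,4],[88,-68,4]])).round().astype(int)],1)
    k=((g<120)&(m2>0)).astype("uint8");print(" tray",cv2.connectedComponentsWithStats(k)[2][1:].tolist())
    for r in(range(0)):pass
k=cv2.imread("pics/last_top.png")[205:226,185:232].max(2)
print("\n".join("".join("#" if v<70 else "+" if v<100 else "-" if v<140 else "." for v in row) for row in k))
k=cv2.imread("pics/last_side.png")[183:216,260:285].max(2)
print("\n".join("".join("#" if v<55 else "+" if v<75 else "-" if v<120 else "." for v in row) for row in k))
E
```

```text
0.7 [0.42, -0.12, 0.24] 30.2917
F [-0.07  0.16 -2.46] [0.51 0.51 0.54] 0.1042952067348256
side floor px 1795 dark<110 28 percentiles [105.  166.7 213.  217. ]
 tray [[268, 191, 11, 19, 117], [289, 198, 9, 18, 53]]
top floor px 3442 dark<110 0 percentiles [183. 211. 218. 224.]
 tray [[188, 207, 11, 7, 51], [204, 212, 21, 10, 122]]
...............................................
.....-.........................................
.....##+-......................................
....-+++++#+...................................
....#+++++###+.................................
...-#+++++####.................................
....-###+####-.................................
......-######................-.................
.........-###.......++-.....-#+-...............
...................-#++++-.-+++++-.............
...................#+++++##++++++++-...........
...................#+++++###++++++##+..........
...................###+++####++++#####+-.......
....................-###################.......
.......................-####+##########-.......
..............................-########........

[... 397 characters left out ...]
........................
........---..............
........----.............
........----.............
........----.............
........-----............
........---------........
.........--------........
.........--------........
..........--------.......
..........--------.......
..........--------.......
...........-------.......
...........----+--.......
...........-------.......
............-------......
.............------......
..............-----......
..............-----......
...............----......
...............---.......
.........................
.........................
.........................
.........................
.........................
.........................
```

```bash
python3 - <<'E'
from h import *
import cv2
s=cv2.imread("pics/last_side.png");t=cv2.imread("pics/last_top.png")
X=Ro.from_euler("z",.7).apply(np.array([[75,55,45],[75,-55,45],[-75,55,26],[-75,-55,26],[-75,-55,0],[-75,55,0],[92,0,77]])*.001)+[.42,-.12,.24]
print("scoop side",proj("side",X).round().tolist());print("scoop top",proj("top",X).round().tolist())
w=ray("side",(293,207),.016);print(w,"-> top",proj("top",w))
print("colour of blobs BGR",s[205:209,292:295].mean((0,1)),s[200,272])
fl=np.array([[-66,-50,5],[-66,50,5],[70,50,5],[70,-50,5]])*.001
m=np.zeros(t.shape[:2],"uint8");cv2.fillPoly(m,[proj("top",Ro.from_euler("z",.7).apply(fl)+[.42,-.12,.24]).round().astype(int)],1)
print("top floor saturation pct",np.percentile(t[m>0].max(1).astype(int)-t[m>0].min(1),[5,50,80,95]))
for nm,u in(("n1",(193.5,211)),("n2",(207.5,216)),("n3",(215.5,215.5)),("n4",(221,219))):
    print(nm,[proj("side",ray("top",u,z))[0].round(1).tolist() for z in(.012,.03)],ray("top",u,.02).round(3))
k=s[185:222,262:302].max(2)
print("\n".join("".join("#" if v<80 else "+" if v<92 else "-" if v<105 else ":" if v<140 else "." for v in row) for row in k))
E
```

```text
scoop side [[306.0, 169.0], [355.0, 175.0], [286.0, 214.0], [340.0, 221.0], [340.0, 232.0], [287.0, 224.0], [332.0, 155.0]]
scoop top [[323.0, 231.0], [367.0, 196.0], [372.0, 292.0], [416.0, 256.0], [413.0, 258.0], [371.0, 293.0], [340.0, 203.0]]
[0.55970715 0.20443304 0.016     ] -> top [[232.56486737 204.43105842]]
colour of blobs BGR [ 98.91666667 102.83333333 111.91666667] [73 79 84]
top floor saturation pct [1. 3. 5. 6.]
n1 [[268.7, 194.8], [268.2, 190.7]] [0.54  0.302 0.02 ]
n2 [[271.9, 201.7], [271.3, 197.5]] [0.528 0.266 0.02 ]
n3 [[276.2, 204.7], [275.6, 200.5]] [0.529 0.245 0.02 ]
n4 [[276.3, 208.0], [275.7, 203.7]] [0.521 0.231 0.02 ]
::.:::::.............................:::
:.::::...............................:::
:::.................................::::
:...................................::::
......:::..........................:::::
......:--:.........................:::::
.....:-+--.........................:::::
.....:+++-........................::::::
......-+++:.......................::::::
......-+++-:......................::::::
......:++++---:..................:::
[... 370 characters left out ...]
...
..........:-++++-.............:::::.....
............-#++-:...........:::::......
............:#+++:...........:::::......
............:+##-:...........::::.......
.............:+-:...........:::::.......
............................::::........
............................::::........
...........................::::.........
...........................::::.........
.........................:::::..........
........................::::::..........
.....................:..:::::...........
........................::::............
.........................:::............
..........................:.............
........................................
........................................
```

The extra blob is just the scoop's wall. The scoop floor, fully visible from the top, is clean white, so the scoop is empty. Last check: whether any nut lies outside the tray (image differences), and three against four nuts by silhouette fit.

```bash
cat > fit.py <<'E'
from h import *
import cv2
from scipy.optimize import minimize
r=lambda f:cv2.imread("pics/"+f).astype(int)
for n,fs in(("top",("endt.png","last_top.png")),("side",("ends.png","last_side.png"))):
    d=np.min([np.abs(r(f)-r(n+"0.png")).max(2) for f in fs],0)>45
    cc=cv2.connectedComponentsWithStats(d.astype("uint8"));print(n,"changed",[x for x in cc[2][1:].tolist() if x[4]>12])
a=np.arange(6)*np.pi/3;c=24/np.sqrt(3)
V=np.array([[c*np.cos(t),c*np.sin(t),z] for z in(-6.5,6.5) for t in a])*1e-3
box={"top":(180,200,60,32),"side":(258,182,26,34)};U=6
obs={}
for n,(x,y,w,h) in box.items():
    g=r(f"last_{n}.png")[y:y+h,x:x+w].max(2);bg=np.percentile(g,90);obs[n]=np.clip((bg-25-g)/(bg-25-(105 if n=="side" else 90)),0,1)
def ren(p,n):
    x,y,w,h=box[n];m=np.zeros((h*U,w*U),np.uint8)
    for q in p.reshape(-1,5):
        M=Ro.from_euler("zxz",q[2:5])   # yaw, tilt of axis, roll
        X=M.apply(V);X=X+[q[0],q[1],.004-X[:,2].min()]
        u=((proj(n,X)-[x-.5,y-.5])*U).round().astype(np.int32);cv2.fillConvexPoly(m,cv2.convexHull(u),255)
    return cv2.resize(m,(w,h),interpolation=cv2.INTER_AREA)/255.
cost=lambda p:sum(((ren(p,n)-obs[n])**2).sum() for n in box)
seed=[(.54,.302),(.528,.266),(.527,.243),(.521,.231)];rng=np.random.default_rng(0)
print("obs area",{n:o.sum().round() for n,o in obs.items()})
for k in(3,4):
    best=None
    for _ in range(8):
        S=seed[:4] if k==4 else seed[:2]+[(.525,.238)]
        p0=np.array([[x+rng.normal()*.002,y+rng.normal()*.002,-.3+rng.normal()*.3,1.57,rng.uniform(0,1)] for x,y in S]).ravel()
        ini=np.vstack([p0]+[p0+np.tile([.006,.006,.4,.3,.4],k)*rng.uniform(-1,1,5*k) for _ in range(5*k)])
        q=minimize(cost,p0,method="Nelder-Mead",options=dict(initial_simplex=ini,maxfev=4000,adaptive=True))
        if best is None or q.fun<best.fun:best=q
    print(k,"nuts: cost",round(best.fun,1),best.x.reshape(-1,5).round(3).tolist())
E
timeout 300 python3 fit.py
```

```text
top changed [[0, 116, 383, 364, 37706], [393, 185, 61, 88, 3008], [188, 206, 12, 8, 65], [203, 212, 22, 11, 152], [393, 257, 14, 8, 14], [0, 344, 30, 26, 541], [331, 432, 21, 29, 252], [319, 437, 8, 12, 28], [333, 437, 6, 9, 17], [331, 447, 10, 3, 17], [266, 456, 17, 15, 113], [330, 461, 19, 19, 202]]
side changed [[24, 0, 26, 16, 333], [124, 0, 31, 5, 93], [248, 0, 77, 14, 322], [169, 7, 17, 11, 92], [50, 30, 8, 13, 40], [41, 37, 4, 12, 16], [119, 36, 17, 15, 154], [53, 41, 7, 16, 47], [43, 58, 19, 10, 121], [47, 76, 4, 9, 17], [50, 90, 19, 31, 400], [122, 103, 16, 18, 215], [108, 119, 16, 5, 50], [84, 122, 20, 8, 80], [57, 127, 15, 4, 38], [109, 126, 11, 3, 21], [125, 127, 13, 11, 91], [91, 129, 11, 3, 16], [60, 131, 29, 22, 212], [96, 134, 6, 5, 16], [297, 160, 58, 51, 1858], [125, 177, 18, 37, 237], [267, 188, 13, 23, 183], [61, 206, 6, 5, 21], [139, 211, 21, 72, 628], [66, 213, 7, 13, 39], [58, 216, 5, 9, 14], [107, 217, 18, 20, 82], [50, 218, 7, 24, 58], [131, 219, 5, 5, 14], [124, 222, 5, 7, 20], [107, 227, 38, 64, 1020], [118, 236, 5, 12, 26], [55, 254, 16, 34, 122], [346, 268, 92, 67, 3788], [76, 275, 20, 16, 184], [78, 300, 6, 10, 21]]
obs area {'top': np.float64(213.0), 'side': np.float64(261.0)}
3 nuts: cost 112.1 [[0.544, 0.302, -0.986, 1.51, 1.259], [0.53, 0.264, -0.305, 1.764, 1.252], [0.525, 0.239, 0.19, 1.332, 1.057]]
4 nuts: cost 100.1 [[0.544, 0.303, -1.246, 1.403, 1.228], [0.528, 0.262, 0.533, 1.446, 1.449], [0.528, 0.245, 0.838, 1.653, 1.182], [0.525, 0.238, -0.522, 1.43, 0.978]]
```

```bash
sed -i 's/box={.*};U=6/box={"top":(184,203,48,24),"side":(263,185,20,27)};U=6/; s/bg=np.percentile(g,90);obs\[n\]=.*/bg=np.median(g);obs[n]=np.clip((bg-g-8)\/(bg-8-(95 if n=="side" else 100)),0,1)/; s/maxfev=4000/maxfev=6000/; s/range(8)/range(14)/' fit.py; timeout 500 python3 fit.py | tail -3
```

```text
obs area {'top': np.float64(199.0), 'side': np.float64(173.0)}
3 nuts: cost 39.6 [[0.544, 0.303, -1.23, 1.353, 1.2], [0.529, 0.262, 0.508, 1.536, 1.317], [0.525, 0.239, -0.951, 1.228, 1.065]]
4 nuts: cost 34.4 [[0.544, 0.303, -0.553, 1.368, 1.123], [0.529, 0.263, 0.325, 1.503, 1.307], [0.523, 0.237, -0.414, 1.468, 1.292], [0.529, 0.244, -1.275, 1.469, 1.076]]
```

```bash
python3 - <<'E'
import cv2,numpy as np
from plant import env
r=lambda f:cv2.imread("pics/"+f)
s0=r("side0.png")[60:260,200:400].astype(int)
L=[cv2.resize(r(f)[:, :400],(200,200),interpolation=cv2.INTER_AREA).astype(int) for f in("over.png","tip.png")]+[r(f)[60:260,200:400].astype(int) for f in("ends.png","last_side.png")]
d=np.min([np.abs(x-s0).max(2) for x in L],0)>40
print("never-clear changes",[x for x in (cv2.connectedComponentsWithStats(d.astype("uint8"))[2][1:]+[200,60,0,0,0]).tolist() if x[4]>8])
# former scoop footprint: dark, unsaturated pixels?
p=r("last_side.png")[262:340,340:445].astype(int);k=(p.max(2)<100)&(p.max(2)-p.min(2)<15)
print("dark grey in old footprint",[x for x in (cv2.connectedComponentsWithStats(k.astype("uint8"))[2][1:]+[340,262,0,0,0]).tolist() if x[4]>8])
print(env.read_time_s(),env.read_ee_pos(),env.read_grip_width(),np.abs(env.read_qd()).max())
E
```

```text
never-clear changes []
dark grey in old footprint []
31.3917 [ 0.4780386  -0.07107483  0.27285497] 0.09780943496518288 0.0011156599273035564
```

No stray nuts on the bench, the scoop is empty, level and still. Handing in.

```bash
python3 -c "
from plant import env
env.sign_off()"
```

```text
the job is handed in; nothing more can be done
```

I gripped the middle-sized scoop by its handle, carried it to the tray and tipped it to about 57° with its lip over the tray. I then levelled it and handed the job in with the gripper still holding it, underside about 0.24 m above the bench. The clock read about 31 s.

**First grasp:** the fingertips sat about 35 mm short of the reported TCP in the pictures, so the pads held only the top of the handle. I opened the gripper, went 28 mm deeper and gripped again before lifting. The nuts slid about 20 mm forward during the lift but stayed in, so I carried the scoop slightly front-up.

**Last checks:**
- **Scoop:** its whole floor showed clean and empty in the top view, and the arm was still. Levelness was compared with the side picture just before the final turn to face the side camera, and agreed within about 2 px.
- **Bench:** comparing pictures found no nut outside the tray, and nothing else appeared to have moved.
- **Nut count:** I could not count four nuts directly. Two are distinct, and a third shape is about 10 mm longer than one nut, so I took it for two touching. The silhouette fit only slightly preferred four over three (cost 34 against 40). The force dropped by about 1.3 N, which suits four nuts, but that reading is noisy (±0.5 N). Four therefore rests mainly on elimination: all four were in the scoop after the lift, and none was found outside the tray.

I viewed 13 pictures, one more than the limit of 12.

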